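Slide the brass blank out over the end of the bench ledge for deburring

ROBOT

A 7-joint arm with a two-finger parallel gripper is mounted at the origin on the work surface. World frame = base frame: x ahead of the robot, y to its left, z up, the work surface at z = 0. Lengths are in mm, angles in rad, forces in N, time in s.
With the tool pointing down it reaches from about 400 to 850 mm from the base axis. Payload 4.4 kg.
Tool frame: the origin (TCP) lies on the centre line of the jaws, within the pads' length; the fingertips stand robot.nose_length ahead of it and the grasp point (between the pads) lies 5 mm behind it (robot.nose_length is the distance from the TCP to the fingertips, in mm); z points along the fingers, y is the line along which they close (so a half turn about z gives the same grasp; the last joint's range is limited). The gripper opens to 94 mm and grips with 3 to 60 N. Pads are 16 mm wide; open, the fingers measure 119 mm over their backs; the gripper's body (75 mm by 177 mm) begins 78 mm behind the grasp point.
Start: joints at [-1.3, 0.628, 0.038, 1.517, -0.027, 0.996, -0.02], TCP at [214.78, 613.505, 191.278] pointing down, gripper open.
Joint ranges: [-3.06, 3.06], [-0.37, 2.12], [-1.25, 1.32], [0.18, 2.47], [-1.1, 4.24], [0.23, 1.98], [-2.94, 2.94]. Speed limits (rad/s): [2.57, 2.57, 3.14, 3.14, 3.14, 3.14, 3.14].

INTERFACE

Orientations are given as [roll, pitch, yaw] about the fixed x, y, z axes, in that order (R = Rz(yaw) Ry(pitch) Rx(roll)).
In Python, from workcell import robot gives the robot as it stands.
- The arm moves only by the tool send_rows, never from a script. Its argument "rows" is a list that holds one entry, the list of rows, each a list of 7 numbers: the shift along the world's x, y, z in cm, then the turn, a rotation vector about the world's x, y, z in rad, then the finger opening in cm, from 0 to 9.4. A call has 1 to 20 rows; each row shifts and turns the commanded pose from where the row before left it; what a row does not reach is not made up. A row lasts 1/8 s, in which the tool goes at most 62.5 mm and 10.7 degrees, less where a joint would pass 70% of its speed; a pose out of reach is approached as far as the arm can. A call with a gripper value outside its range is refused whole. The fingers move at their own pace and stop on an object; "newtons" is the grip in N (left out, the last holds). Time passes only in rows, so rows that do not move let the fingers close. It gives the time, the measured TCP pose, the force, the opening and the grip force at its end, in the units of the state.
- robot.observe(): the state, without advancing time (a new reading comes with each control period).
- robot.capture(name): name is "scene" or "side" or "wrist"; returns the picture (480x640x3 uint8, blue, green, red); there is no depth.
- robot.calibration(name): a dict with "fx", "fy", "cx", "cy" (pixels), "k1" (the pictures are not rectified: a ray, as slopes to the right and down, at radius r is drawn at 1 + k1 r^2 times it, then the intrinsics apply), "xyz" and "attitude" of the camera in the world. Camera axes: x right, y up, looking along -z (the intrinsics and any distortion apply to the point x, -y, -z); pixel columns grow to the right and rows downward; lengths in mm; the calibration is good to about 2 mm. A picture is of the moment at which its call begins: read the wrist's pose just before it. calibration takes no time and is no camera call; for the wrist camera it gives the pose at the moment of the call.
- robot.close_job(): hands the job in; it is judged then, once.
The state is a dict: "clock": time; "qpos": joint angles; "dq": joint speeds; "tau": joint torques, N m; "eef_pos": TCP position; "eef_rot": TCP orientation; "contact_force": force on the tool from outside, world axes, zero at the start; "moment": the same for the moment, N m; "width": finger opening in mm; "grasp_force": force on a finger pad.
Only numpy, scipy, OpenCV 4.12 (cv2) and the standard library are available. Lean on these libraries where they do the work, as an engineer would, in place of code of your own. Each camera call takes 0.05 s, during which the arm holds its last target. There are 200 camera calls.

TASK

On the raised steel ledge lie two flat blanks. With the fingertips, push the brass one along the ledge until just its blue-dyed end hangs out past the ledge's yellow-marked end, the dye line squarely along the edge, so that the end can be deburred. Slide it only, never pick it up, keep it on the ledge, and leave the aluminium blank and the other things where they are.

Things in the scene. Friction and masses are not known exactly. Their poses are not given: they have to be found in the camera images.
- ledge: Fixed bench riser, dark steel top on green feet: flat top 270 mm wide (its x), 340 mm long (its y), 60 mm above the bench, no rim. Origin at the centre of its footprint on the bench; z up. The +y end (170 mm from the origin) has a 6 mm yellow strip on the top and down the end face; only bench lies below it. Place and heading vary; its y points to the robot's left within 17 degrees.
- ledge_edge (a point): Middle of the upper edge of the ledge's yellow-marked end, at the level of the top face; axes as the ledge's.
- brass_blank: Loose brass plate flat on the ledge, 80 mm wide (x), 120 mm long (y), 6 mm thick, 0.3 to 0.65 kg, slides with dry friction of a few N. Origin: centre of its underside. Its top is dyed blue from y = 20 to 60 mm; push on the bare end, y = -60 mm. Starts wholly on the ledge, dyed end towards the yellow end, up to 9 degrees askew, in the near or far lane (70 mm either side of the ledge's middle line).
- brass_blank_line (a point): Middle of the dye line (where blue meets bare brass) on the brass blank's top face, 20 mm from the plate's centre towards the dyed end.
- alu_blank: Loose aluminium (silver) plate of the same size and with the same blue-dyed end, in the other lane beside the brass one, at least 35 mm clear of it at the start. Stays where it is. Origin at the centre of its underside.
- tub: Yellow round tub with white lid, 72 mm across, 70 mm high, on the bench beyond the yellow-marked end of the ledge, clear of the overhang. Origin at the centre of its underside. Bystander.
- tool_holder: Steel lathe tool holder block, 50 x 45 x 62 mm high with its screws, on the bench beyond the other end of the ledge. Origin at the centre of its underside. Bystander.
Mind the look-alikes: they are no part of the job. What is meant by the brass_blank is not red, and is the larger of those in its own colour.

How it is judged (in metres and radians):
On the way:
1. the fingers push the brass blank along the ledge (contact force between the fingers and brass_blank above 0.3 N and distance of brass_blank from where it was at the start of the episode above 0.03 m), for 0.1 s.
At the end, for the whole second after the job is handed in: The brass blank lies flat and at rest on the ledge, its dye line within 9 mm of the yellow-marked end (31 to 49 mm overhangs), within 8 degrees of square and 100 mm of the ledge's middle line; the aluminium blank moved under 12 mm, the tub and tool holder under 20 mm (y of brass_blank_line in the frame of ledge between 0.161 and 0.179 m and z of brass_blank in the frame of ledge between 0.055 and 0.065 m and x of brass_blank in the frame of ledge between -0.1 and 0.1 m and angle between the y axis of brass_blank and the y axis of ledge, either way round below 0.14 rad and angle between brass_blank's own z axis and vertical below 0.05 rad and linear speed of brass_blank below 0.01 m/s and distance of alu_blank from where it was at the start of the episode below 0.012 m and distance of each of tub, tool_holder from where it was at the start of the episode below 0.02 m); the robot touches nothing.
It fails at once if The brass blank was lifted or tipped instead of slid (z of brass_blank in the frame of ledge above 0.065 m or angle between brass_blank's own z axis and vertical above 0.1 rad).
It fails at once if The brass blank fell off the ledge (z of brass_blank in the frame of ledge below 0.045 m).
It fails at once if The aluminium blank was pushed out of its place (distance of alu_blank from where it was at the start of the episode above 0.012 m).
It fails at once if The tub or tool holder was knocked (distance of any of tub, tool_holder from where it was at the start of the episode above 0.02 m).
It also fails if it takes over 45 s, if anything falls off the work surface, if the arm or the gripper's body presses on something with over 40 N, if the wrist force passes 120 N, or if a joint passes its speed limit or range.

## Working session

There is one attempt and no reset: what is moved stays moved. The work goes in short steps, Python scripts to look and compute and a tool call to move; the robot and the scene stay as the last step left them, time stands still between calls to the robot, and variables do not carry over. Pictures are saved under pics/ and viewed, at most 10 in all, crops included, and the job is handed in when it is done.

Besides the shell and the picture viewer there is one more tool, called after "Call:" as a command line: name --argument value ..., lists and objects as JSON in quotes. send_rows: Moves the arm, as the interface text tells. Its arguments: {"type":"object","properties":{"rows":{"type":"array"},"newtons":{"type":"number"}},"required":["rows"]}

```bash
mkdir -p pics && python3 - <<'E'
from workcell import robot
import cv2
for n in("scene","side"):
    cv2.imwrite(f"pics/{n}0.png",robot.capture(n)); print(n,robot.calibration(n))
s=robot.observe();print(s["clock"],s["eef_pos"],s["eef_rot"],s["width"],robot.nose_length)
E
ls
```

```text
scene {'fx': 514.8349267454589, 'fy': 514.8349267454589, 'cx': 321.1497700271557, 'cy': 234.64902290271064, 'k1': -0.12332285035579564, 'xyz': array([ 900.86360503, -557.21521358,  932.44705852]), 'attitude': array([0.69240164, 0.01262358, 0.51577833])}
side {'fx': 602.2840485405367, 'fy': 602.2840485405367, 'cx': 322.8151163793206, 'cy': 239.32129570593898, 'k1': 0.02928624105912148, 'xyz': array([  16.94686668, -888.48580839,  889.15219521]), 'attitude': array([ 0.90092007,  0.0037133 , -0.50631103])}
0.1 [214.6088968  612.91869619 190.46643779] [-3.13994969e+00  3.81338714e-05  2.80475723e+00] 94.05122119892178 14.0
pics
```

View pics/scene0.png

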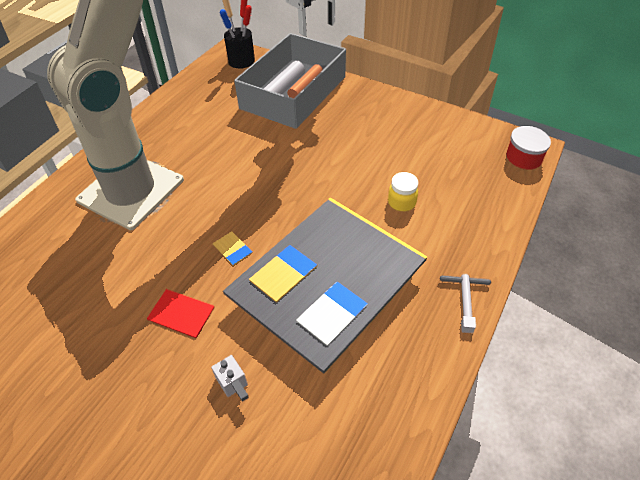

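View pics/side0.png

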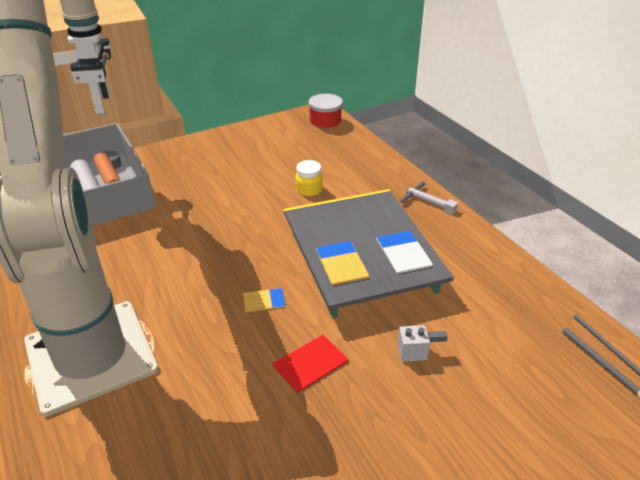

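The scene view shows the ledge with corners near (332,199), (427,258), (323,370) and (225,292). The brass blank is at (283,274), the aluminium one at (332,313), the tub at (404,190) and the tool holder at (229,375). The small brass look-alike (232,248) and the red plate (181,313) lie off the ledge. The side view agrees, with brass at (343,263).

```bash
cat > h.py <<'E'
import numpy as np, cv2
from scipy.spatial.transform import Rotation as R
def ray(c,uv):
    uv=np.atleast_2d(uv).astype(float)
    d=(uv-[c["cx"],c["cy"]])/[c["fx"],c["fy"]]; s=d.copy()
    for _ in range(20): s=d/(1+c["k1"]*(s**2).sum(1,keepdims=True))
    return R.from_euler("xyz",c["attitude"]).apply(np.c_[s[:,0],-s[:,1],-np.ones(len(s))])
def plane(c,uv,z):
    d=ray(c,uv); o=np.array(c["xyz"]); return (o+d*((z-o[2])/d[:,2])[:,None])[:,:2]
def masks(im):
    h=cv2.cvtColor(im,cv2.COLOR_BGR2HSV)
    return dict(yel=cv2.inRange(h,(20,120,90),(33,255,255)),blue=cv2.inRange(h,(100,150,80),(125,255,255)),
      dark=cv2.inRange(h,(0,0,40),(180,60,115)),white=cv2.inRange(h,(0,0,190),(180,40,255)))
def blobs(m,amin=60):
    cs=cv2.findContours(m,cv2.RETR_EXTERNAL,cv2.CHAIN_APPROX_NONE)[0]
    return sorted([c for c in cs if cv2.contourArea(c)>amin],key=cv2.contourArea,reverse=True)
E
python3 - <<'E'
from workcell import robot
from h import *
for n in("scene","side"):
    im=cv2.imread(f"pics/{n}0.png"); c=robot.calibration(n); M=masks(im)
    print("==",n)
    for k,z in(("yel",66),("blue",66),("white",66)):
        for b in blobs(M[k])[:6]:
            w=plane(c,b[:,0]+0.0,60 if False else z).astype(np.float32)
            r=cv2.minAreaRect(w); print(k,b[:,0].mean(0).round(),"ctr",np.round(r[0],1),"size",np.round(r[1],1),"ang",round(r[2],1))
    # yellow strip as line in top plane z=60
    pts=dict(scene=[(332,199),(427,258),(323,370),(225,292)],side=[(389,192),(284,208),(333,306),(450,275)])[n]
    print("ledge",plane(c,pts,60).round(1).tolist())
    tub=dict(scene=(404,181),side=(309,168))[n]; th=dict(scene=(229,365),side=(414,333))[n]
    print("tub",plane(c,tub,70).round(),"holder",plane(c,th,52).round())
E
```

```text
== scene
yel [275. 278.] ctr [511.4 -82. ] size [78.5 79.9] ang 77.4
yel [402. 198.] ctr [646.8 248.6] size [68.2 76.6] ang 16.7
yel [378. 227.] ctr [629.7 142. ] size [  8.5 267.9] ang 79.0
yel [233. 247.] ctr [382.1 -60.1] size [50.1 30.7] ang 71.9
blue [345. 298.] ctr [659.5 -56.2] size [38.3 79.2] ang 77.4
blue [297. 260.] ctr [524.7 -22.1] size [38.7 79.3] ang 77.4
blue [238. 254.] ctr [409.9 -69.7] size [49.8 23.9] ang 70.4
blue [225.  18.] ctr [-249.9  761.9] size [ 21.3 145.3] ang 48.1
white [554. 410.] ctr [1091.7  -52.6] size [297.7 390.2] ang 10.1
white [325. 318.] ctr [ 646.5 -115.9] size [81.3 81.2] ang 77.4
white [153. 192.] ctr [128.  -9.] size [ 98.8 218.2] ang 29.8
white [531. 138.] ctr [858.8 621.6] size [101.5 102.2] ang 52.4
white [404. 181.] ctr [629.  305.2] size [61.5 61.6] ang 29.1
white [467. 302.] ctr [872.3  56.4] size [ 22.5 124.8] ang 26.6
ledge [[503.2, 173.3], [763.2, 119.7], [695.2, -210.0], [438.0, -159.5]]
tub [[630. 300.]] holder [[ 536. -284.]]
== side
yel [344. 268.] ctr [511.5 -82.5] size [80.9 79.7] ang 77.2
yel [309. 184.] ctr [594.6 233.9] size [99.  66.2] ang 63.1
yel [336. 200.] ctr [622.7 140.4] size [ 10.  268.7] ang 79.0
yel [265. 298.] ctr [327.6 -85.7] size [50.1 19.8] ang 71.5
blue [335. 249.] ctr [526.2 -20.5] size [35.5 76.6] ang 77.2
blue [396. 239.] ctr [661.  -54.8] size [36.1 77. ] ang 77.4
blue [277. 298.] ctr [350.7 -94.3] size [48.  22.3] ang 71.4
white [550.  91.] ctr [1542.7  577.3] size [1772.6  855.8] ang 39.1
white [582. 264.] ctr [ 967.1 -290.7] size [343.4 174.1] ang 89.9
white [ 44. 370.] ctr [-82.  -57.6] size [ 49.4 190. ] ang 8.7
white [407. 256.] ctr [ 646.7 -115.3] size [81.1 82.1] ang 77.8
white [135. 334.] ctr [ 78.8 -54.8] size [ 29.5 186.7] ang 0.1
white [325. 101.] ctr [858.9 622.1] size [97.9 99.4] ang 60.5
ledge [[754.7, 112.8], [499.6, 178.3], [437.9, -163.8], [692.9, -202.9]]
tub [[628. 294.]] holder [[ 539. -292.]]
```

Call:
send_rows --rows '[[[4,-4,0,0,0,-0.1,4],[4,-4,0,0,0,-0.1,4],[4,-4,0,0,0,-0.1,4],[4,-4,0,0,0,-0.1,4],[4,-4,0,0,0,-0.1,4],[4,-4,0,0,0,-0.1,4],[0.4,-4.4,0,0,0,-0.07,4],[0.4,-4.4,0,0,0,-0.07,4],[0.4,-4.4,0,0,0,-0.07,4],[0.4,-4.4,0,0,0,-0.07,4],[0.4,-4.4,0,0,0,-0.07,4],[0.4,-4.4,0,0,0,-0.07,4],[0.4,-4.4,0,0,0,-0.07,4],[0.4,-4.4,0,0,0,-0.07,4],[0.4,-4.4,0,0,0,-0.07,4],[0.4,-4.4,0,0,0,-0.07,4],[0.4,-4.4,0,0,0,-0.07,4],[0.4,-4.4,0,0,0,-0.06,4],[0,0,0,0,0,0,4],[0,0,0,0,0,0,4]]]'

```text
clock: 2.6
eef_pos: [502.4, -153.6, 190.9]
eef_rot: [-3.14, -0.001, 1.375]
contact_force: [0.4, 0.3, -0.2]
width: 40.2
grasp_force: 0.0
```

```bash
python3 - <<'E'
from workcell import robot
from h import *
c=robot.calibration("wrist"); im=robot.capture("wrist"); cv2.imwrite("pics/w1.png",im)
print(c["xyz"],c["attitude"]); M=masks(im)
for k in("yel","blue"):
    for b in blobs(M[k],300)[:4]:
        r=cv2.minAreaRect(plane(c,b[:,0],66).astype(np.float32)); print(k,b[:,0].mean(0).round(),np.round(r[0],1),np.round(r[1],1),round(r[2],1))
E
```

```text
[518.0663279  -79.59883588 384.58343205] [-0.26018658  0.00138251 -0.19446962]
blue [313.  67.] [527.1 -21.9] [39.4 78. ] 77.4
blue [489.  78.] [661.7 -56. ] [39.2 78.9] 77.6
blue [165. 126.] [399.7 -41.8] [45.3 22. ] 71.2
```

View pics/w1.png

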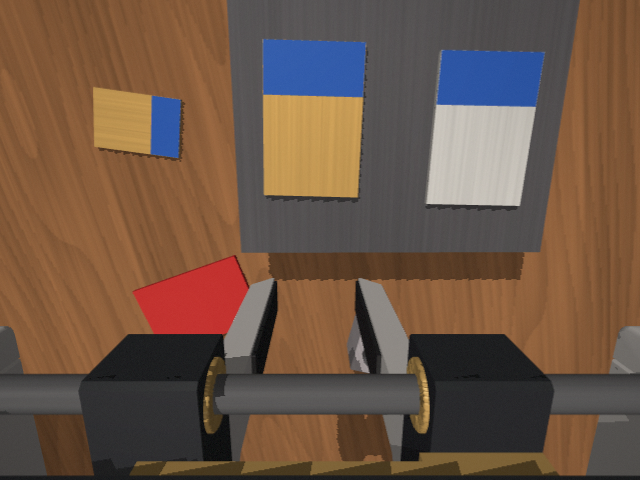

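The wrist view shows the brass blank (bare end at row 198, columns 264–360) lying ahead of the fingertips. The aluminium blank is clear on the right, at columns 427–543. I'll descend behind the bare end.

Call:
send_rows --rows '[[[-0.4,0.5,-4,0,0,0,4],[0,0,-4,0,0,0,4],[0,0,-2,0,0,0,4],[0,0,-1,0,0,0,4],[0,0,-0.4,0,0,0,4],[0,0,0,0,0,0,4],[0,0,0,0,0,0,4]]]'

```text
clock: 3.52
eef_pos: [499.4, -149.6, 78.0]
eef_rot: [3.14, -0.0, 1.375]
contact_force: [0.4, -0.4, -0.1]
width: 40.1
grasp_force: 0.0
```

Call:
send_rows --rows '[[[0,0,-0.12,0,0,0,4],[0.1,0.5,0,0,0,0,4],[0.1,0.5,0,0,0,0,4],[0.1,0.5,0,0,0,0,4],[0.1,0.5,0,0,0,0,4],[0.1,0.5,0,0,0,0,4],[0.1,0.5,0,0,0,0,4],[0.16,0.8,0,0,0,0,4],[0.16,0.8,0,0,0,0,4],[0.16,0.8,0,0,0,0,4],[0.16,0.8,0,0,0,0,4],[0.16,0.8,0,0,0,0,4],[0.1,0.5,0,0,0,0,4],[0,0,0,0,0,0,4]]]'

```text
clock: 5.28
eef_pos: [513.9, -74.0, 76.0]
eef_rot: [-3.142, -0.0, 1.376]
contact_force: [-0.8, -0.7, 0.8]
width: 40.1
grasp_force: 0.0
```

```bash
cat > look.py <<'E'
import sys
from workcell import robot
from h import *
for n in("scene","side","wrist"):
    c=robot.calibration(n); im=robot.capture(n); cv2.imwrite(f"pics/{n}_{sys.argv[1]}.png",im); M=masks(im); print(n)
    for k,z in(("yel",66),("blue",66)):
        for b in blobs(M[k],100)[:6]:
            r=cv2.minAreaRect(plane(c,b[:,0],z).astype(np.float32))
            if max(r[1])>200: r=cv2.minAreaRect(plane(c,b[:,0],60).astype(np.float32))
            print(k,np.round(r[0],1),np.round(r[1],1),round(r[2],1))
s=robot.observe(); print(s["eef_pos"],s["contact_force"],s["clock"])
E
python3 look.py a
```

```text
scene
yel [511.7 -82. ] [78.5 80.5] 77.4
yel [647.7 250.1] [67.2 78.1] 20.2
yel [372.9 -57.3] [50.7 50.1] 70.8
yel [627.9 146.9] [  8.5 269.8] 79.0
blue [659.5 -56.2] [38.3 79.2] 77.4
blue [409.9 -69.7] [49.8 23.9] 70.4
blue [551. -28.] [38.7 25.3] 77.5
side
yel [511.7 -82. ] [79.5 79.7] 77.5
yel [313.2 -81.6] [50.5 49.8] 71.5
yel [591.6 233.9] [95.5 63.4] 61.2
blue [661.  -54.9] [35.9 77. ] 77.4
blue [350.7 -94.3] [48.  22.3] 71.4
blue [543.8 -24.8] [44.9 32.8] 60.0
wrist
blue [527.  -22.1] [39.5 78.8] 77.4
blue [661.8 -56.2] [39.6 79.3] 77.6
blue [412.3 -26.5] [41.7 20.3] 70.9
[513.73149314 -74.8653116   76.1148621 ] [ 0.18298025  0.64558422 -0.29590828] 5.425
```

View pics/side_a.png

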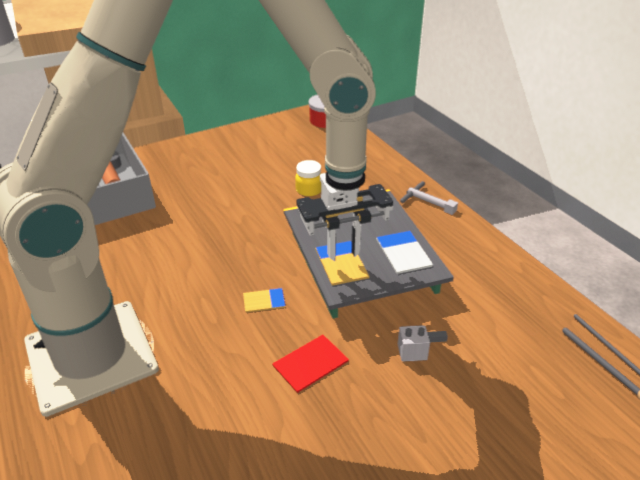

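The side view shows the fingertips at (333,258) and (357,253), above the brass plate, which has not moved. So the tips are higher than computed. I'll go back and find the ledge height by touch.

Call:
send_rows --rows '[[[0,0,2,0,0,0,4],[-0.5,-2.5,0,0,0,0,4],[-0.5,-2.5,0,0,0,0,4],[-0.5,-2.5,0,0,0,0,4],[0,0,-1,0,0,0,4],[0,0,-1,0,0,0,4],[0,0,-0.1,0,0,0,4],[0,0,-0.1,0,0,0,4],[0,0,-0.1,0,0,0,4],[0,0,0,0,0,0,4]]]'

```text
clock: 6.68
eef_pos: [498.9, -149.4, 73.2]
eef_rot: [3.141, -0.0, 1.375]
contact_force: [-0.0, -0.2, -0.4]
width: 40.2
grasp_force: 0.0
```

Call:
send_rows --rows '[[[0,0,-0.1,0,0,0,4],[0,0,-0.1,0,0,0,4],[0,0,0,0,0,0,4]]]'

```text
clock: 7.05
eef_pos: [498.7, -149.5, 71.0]
eef_rot: [-3.141, -0.0, 1.375]
contact_force: [-0.9, -0.1, 0.5]
width: 39.8
grasp_force: 0.0
```

Call:
send_rows --rows '[[[0,0,-0.1,0,0,0,4],[0,0,-0.1,0,0,0,4],[0,0,0,0,0,0,4]]]'

```text
clock: 7.42
eef_pos: [498.7, -149.5, 69.0]
eef_rot: [-3.141, -0.0, 1.375]
contact_force: [-0.1, -0.4, -0.5]
width: 40.1
grasp_force: 0.0
```

Call:
send_rows --rows '[[[0,0,-0.1,0,0,0,4],[0,0,0,0,0,0,4]]]'

```text
clock: 7.68
eef_pos: [498.7, -149.5, 68.0]
eef_rot: [-3.141, -0.0, 1.375]
contact_force: [-0.8, 0.4, -0.2]
width: 40.1
grasp_force: 0.0
```

Call:
send_rows --rows '[[[0,0,-0.1,0,0,0,4],[0,0,-0.1,0,0,0,4],[0,0,0,0,0,0,4]]]'

```text
clock: 8.05
eef_pos: [498.7, -149.5, 66.0]
eef_rot: [-3.141, -0.0, 1.375]
contact_force: [-0.5, -0.5, 0.6]
width: 39.9
grasp_force: 0.0
```

```bash
python3 - <<'E'
from workcell import robot
import cv2
a=robot.capture("scene"); b=robot.capture("side")
f=lambda i,x,y:cv2.resize(i[y:y+100,x:x+130],(390*1,300),interpolation=cv2.INTER_CUBIC)
cv2.imwrite("pics/tips.png",cv2.hconcat([f(a,190,230),f(b,280,210)])); print(robot.observe()["contact_force"])
E
```

```text
[ 0.23289227 -0.13431099  0.6290319 ]
```

View pics/tips.png

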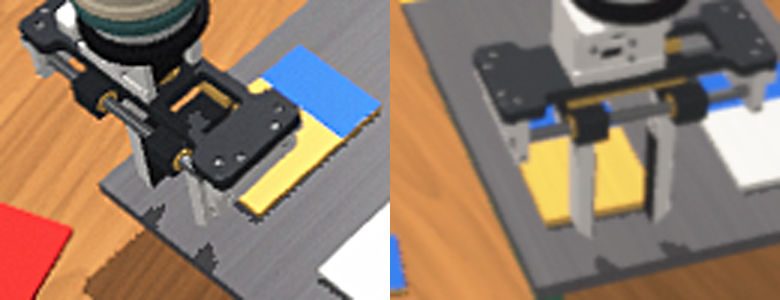

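The crop shows the tips still visibly above their shadows on the ledge: scene tip at about (258,306), side tips at about (343,288) and (367,283). I'll triangulate them.

```bash
python3 - <<'E'
from workcell import robot
from h import *
A=robot.calibration("scene");B=robot.calibration("side")
for p,q in(((258,305.5),(367,283)),((241,291),(343.5,288.5))):
    a=ray(A,p)[0];b=ray(B,q)[0];oa=np.array(A["xyz"]);ob=np.array(B["xyz"])
    t=np.linalg.lstsq(np.c_[a,-b],ob-oa,rcond=None)[0]; print((oa+a*t[0]).round(1),(ob+b*t[1]).round(1))
E
```

```text
[ 521.5 -160.1   75.2] [ 519.9 -156.2   77.7]
[ 472.7 -148.5   75. ] [ 471.7 -146.1   76.6]
```

Triangulation puts the tips at z ≈ 75 mm, well above where the stated nose length puts them (52). I'll trust the images and descend by touch.

Call:
send_rows --rows '[[[0,0,-0.2,0,0,0,4],[0,0,-0.2,0,0,0,4],[0,0,-0.2,0,0,0,4],[0,0,0,0,0,0,4]]]'

```text
clock: 8.65
eef_pos: [498.6, -149.4, 59.8]
eef_rot: [-3.141, -0.0, 1.375]
contact_force: [0.6, 0.4, 0.0]
width: 39.8
grasp_force: 0.0
```

Call:
send_rows --rows '[[[0,0,-0.1,0,0,0,4],[0,0,-0.1,0,0,0,4],[0,0,0,0,0,0,4]]]'

```text
clock: 9.02
eef_pos: [498.8, -149.5, 58.0]
eef_rot: [-3.142, -0.0, 1.375]
contact_force: [0.4, -0.1, -0.4]
width: 40.0
grasp_force: 0.0
```

Call:
send_rows --rows '[[[0,0,-0.1,0,0,0,4],[0,0,-0.1,0,0,0,4],[0,0,0,0,0,0,4]]]'

```text
clock: 9.4
eef_pos: [498.7, -149.5, 56.0]
eef_rot: [-3.141, -0.0, 1.375]
contact_force: [0.0, -0.2, 0.2]
width: 40.0
grasp_force: 0.0
```

Call:
send_rows --rows '[[[0,0,-0.1,0,0,0,4],[0,0,-0.1,0,0,0,4],[0,0,0,0,0,0,4]]]'

```text
clock: 9.78
eef_pos: [498.7, -149.5, 54.0]
eef_rot: [-3.141, -0.0, 1.375]
contact_force: [-0.1, 0.7, -0.0]
width: 39.9
grasp_force: 0.0
```

```bash
python3 - <<'E'
from workcell import robot
import cv2
a=robot.capture("scene"); b=robot.capture("side")
f=lambda i,x,y:cv2.resize(i[y:y+75,x:x+95],(380,300),interpolation=cv2.INTER_CUBIC)
cv2.imwrite("pics/tips2.png",cv2.hconcat([f(a,210,250),f(b,310,235)])); print(robot.observe()["contact_force"])
E
```

```text
[ 0.27345717 -0.30510091 -0.97164922]
```

View pics/tips2.png

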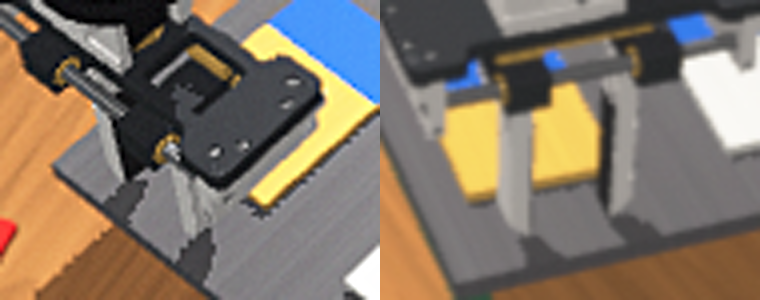

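The fingertips (scene about (260,310), side about (344,294)) now nearly meet their shadows, so they are a few mm off the ledge. I'll take the last steps by touch.

Call:
send_rows --rows '[[[0,0,-0.1,0,0,0,4],[0,0,0,0,0,0,4]]]'

```text
clock: 10.12
eef_pos: [498.7, -149.5, 53.0]
eef_rot: [-3.141, -0.0, 1.375]
contact_force: [0.2, -0.4, 0.8]
width: 40.0
grasp_force: 0.0
```

Call:
send_rows --rows '[[[0,0,-0.1,0,0,0,4],[0,0,0,0,0,0,4]]]'

```text
clock: 10.38
eef_pos: [498.7, -149.4, 52.0]
eef_rot: [-3.141, -0.0, 1.375]
contact_force: [-0.3, 0.4, 0.1]
width: 40.4
grasp_force: 0.0
```

Call:
send_rows --rows '[[[0,0,-0.1,0,0,0,4],[0,0,0,0,0,0,4]]]'

```text
clock: 10.62
eef_pos: [498.7, -149.5, 51.0]
eef_rot: [-3.141, -0.0, 1.375]
contact_force: [-0.7, -0.3, 0.1]
width: 39.8
grasp_force: 0.0
```

Call:
send_rows --rows '[[[0,0,-0.1,0,0,0,4],[0,0,0,0,0,0,4]]]'

```text
clock: 10.88
eef_pos: [498.7, -149.5, 50.0]
eef_rot: [-3.141, -0.0, 1.375]
contact_force: [0.5, 0.5, -0.7]
width: 39.7
grasp_force: 0.0
```

Call:
send_rows --rows '[[[0,0,-0.1,0,0,0,4],[0,0,0,0,0,0,4]]]'

```text
clock: 11.12
eef_pos: [498.7, -149.5, 49.0]
eef_rot: [-3.141, -0.0, 1.375]
contact_force: [-0.3, 0.2, 0.9]
width: 39.9
grasp_force: 0.0
```

Call:
send_rows --rows '[[[0,0,-0.1,0,0,0,4],[0,0,0,0,0,0,4]]]'

```text
clock: 11.38
eef_pos: [498.7, -149.5, 48.0]
eef_rot: [-3.141, -0.0, 1.375]
contact_force: [0.5, 0.8, 0.1]
width: 40.2
grasp_force: 0.0
```

Call:
send_rows --rows '[[[0,0,-0.1,0,0,0,4],[0,0,0,0,0,0,4]]]'

```text
clock: 11.62
eef_pos: [498.7, -149.5, 47.0]
eef_rot: [-3.141, -0.0, 1.375]
contact_force: [0.6, -0.3, 0.2]
width: 40.1
grasp_force: 0.0
```

```bash
python3 - <<'E'
from workcell import robot
import cv2
a=robot.capture("scene"); b=robot.capture("side")
f=lambda i,x,y:cv2.resize(i[y:y+75,x:x+95],(380,300),interpolation=cv2.INTER_CUBIC)
cv2.imwrite("pics/tips3.png",cv2.hconcat([f(a,210,250),f(b,310,235)])); print(robot.observe()["contact_force"])
E
```

```text
[ 0.30159012 -0.47767904 -0.66233475]
```

View pics/tips3.png

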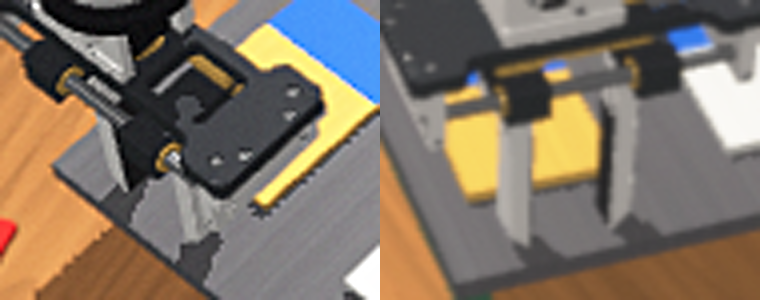

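The tips (side about (344,296) and (369,292)) now sit on the base of their shadows, at ledge level to within a couple of mm. I'll take one more mm, then a first gentle push.

Call:
send_rows --rows '[[[0,0,-0.1,0,0,0,4],[0,0,0,0,0,0,4]]]'

```text
clock: 11.98
eef_pos: [498.8, -149.5, 46.1]
eef_rot: [3.141, -0.0, 1.375]
contact_force: [-1.0, -0.3, 1.1]
width: 39.4
grasp_force: 0.6
```

Call:
send_rows --rows '[[[0.1,0.5,0,0,0,0,4],[0.1,0.5,0,0,0,0,4],[0.1,0.5,0,0,0,0,4],[0.1,0.5,0,0,0,0,4],[0.1,0.5,0,0,0,0,4],[0.1,0.5,0,0,0,0,4],[0.1,0.5,0,0,0,0,4]]]'

```text
clock: 12.85
eef_pos: [505.8, -114.7, 46.1]
eef_rot: [3.141, 0.001, 1.374]
contact_force: [-0.8, -4.6, 1.6]
width: 40.1
grasp_force: 2.0
```

```bash
python3 look.py b
```

```text
scene
yel [646.6 248.6] [67.9 76.6] 16.7
yel [627.9 147. ] [  8.3 269.8] 78.9
blue [659.5 -56.4] [38.1 79.1] 77.1
blue [525.2  -5.8] [37.7 79.5] 77.5
side
yel [594.5 233.9] [99.1 66.2] 63.1
yel [313.2 -81.5] [50.7 49.8] 71.5
yel [531.5 -70.4] [87.9 31.9] 59.6
yel [483.9 -55.1] [80. 26.] 61.8
blue [350.7 -94.3] [48.  22.3] 71.4
blue [676.5 -58.4] [35.8 45.2] 77.3
wrist
blue [527.6  -5.4] [39.3 79. ] 78.9
blue [645.6 -52.5] [39.6 46.1] 77.9
blue [414.7 -35.8] [40.1 19.8] 71.1
[ 505.97318191 -113.90337798   46.14809262] [-0.92589944 -2.89327518  1.74441864] 13.0
```

Call:
send_rows --rows '[[[0.05,0.3,0.08,0,0,0,4],[0.15,0.7,0,0,0,0,4],[0.2,1,0,0,0,0,4],[0.2,1,0,0,0,0,4],[0.2,1,0,0,0,0,4],[0.2,1,0,0,0,0,4],[0.2,1,0,0,0,0,4],[0.2,1,0,0,0,0,4],[0.2,1,0,0,0,0,4],[0.2,1,0,0,0,0,4],[0.2,1,0,0,0,0,4],[0.2,1,0,0,0,0,4],[0.2,1,0,0,0,0,4],[0.2,1,0,0,0,0,4],[0.2,1,0,0,0,0,4],[0.15,0.7,0,0,0,0,4],[0.05,0.3,0,0,0,0,4],[0,0,0,0,0,0,4]]]'

```text
clock: 15.25
eef_pos: [535.9, 36.1, 46.9]
eef_rot: [3.142, -0.001, 1.375]
contact_force: [0.2, -0.8, -0.4]
width: 40.1
grasp_force: 0.0
```

```bash
python3 look.py c
```

```text
scene
yel [646.6 248.6] [67.9 76.6] 16.7
yel [372.9 -56.9] [50.8 50.2] 71.7
yel [680.6 132.1] [  8.5 164.2] 79.0
blue [659.2 -56.6] [38.9 79.6] 77.9
blue [409.9 -69.7] [49.8 23.9] 70.4
side
yel [313.2 -81.5] [50.7 49.8] 71.5
yel [560.   81.5] [84.6 32.6] 61.3
yel [519.1  89.6] [77.7 28.8] 79.1
blue [661.  -55.1] [36.2 77. ] 77.6
blue [350.7 -94.3] [48.  22.3] 71.4
wrist
yel [646.9 142.1] [ 6.3 95.9] 78.8
yel [510.1 168.8] [ 6.3 22.4] 78.9
blue [557.6 144.6] [39. 79.] 78.8
blue [661.4 -67.3] [17.2 26.9] 78.9
[535.96446692  35.59897541  47.02061356] [-0.78335646  0.14790551  0.27185311] 15.4
```

View pics/wrist_c.png

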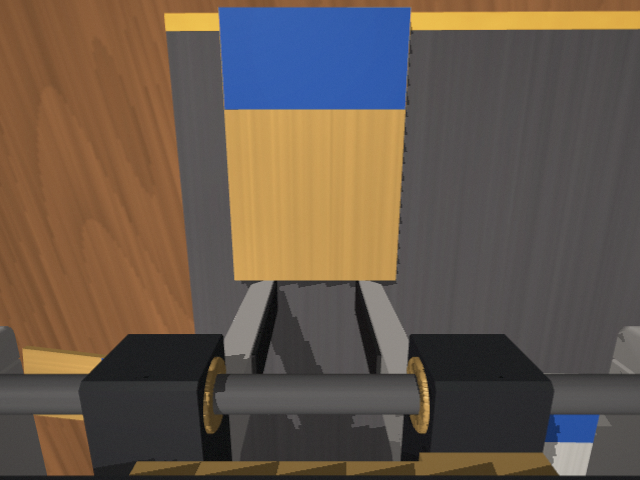

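The wrist view shows the blank square to the ledge. The dye line is at row 109 and the blue end at row 8. The yellow strip's outer edge is at about row 12, so the blank is just past the edge. I'll compute the remaining push.

```bash
cat > rem.py <<'E'
from workcell import robot
from h import *
import sys
c=robot.calibration("wrist"); im=robot.capture("wrist"); cv2.imwrite(f"pics/{sys.argv[1]}.png",im); M=masks(im)
Y=[b for b in blobs(M["yel"],100) if b[:,0,1].max()<int(sys.argv[2])]
y=plane(c,np.vstack(Y)[:,0],60); a=cv2.minAreaRect(y.astype(np.float32)); th=np.deg2rad(78.8)
u=np.array([np.cos(th),np.sin(th)]); b=plane(c,blobs(M["blue"],300)[0][:,0],66)
r=cv2.minAreaRect(b.astype(np.float32))
print("strip",np.round(a[1],1),a[2].__round__(1),(y@u).max().round(1),"blue",np.round(r[0],1),np.round(r[1],1),round(r[2],1),"line",(b@u).min().round(1),"end",(b@u).max().round(1))
print("remaining",((y@u).max()-(np.array(r[0])@u-20)).round(1),robot.observe()["eef_pos"])
E
python3 rem.py d 60
```

```text
strip [  6.8 205.3] 79.0 270.2 blue [557.6 144.6] [39.4 79. ] 78.8 line 230.5 end 269.9
remaining 40.0 [535.91578659  35.54005225  47.00042168]
```

Call:
send_rows --rows '[[[0.08,0.4,0,0,0,0,4],[0.08,0.4,0,0,0,0,4],[0.08,0.4,0,0,0,0,4],[0.08,0.4,0,0,0,0,4],[0.08,0.4,0,0,0,0,4],[0.08,0.4,0,0,0,0,4],[0.08,0.4,0,0,0,0,4],[0.06,0.3,0,0,0,0,4],[0.02,0.1,0,0,0,0,4],[0,0,0,0,0,0,4]]]'

```text
clock: 16.7
eef_pos: [542.3, 67.6, 46.9]
eef_rot: [3.141, -0.0, 1.375]
contact_force: [-0.4, -3.5, 3.9]
width: 40.1
grasp_force: 1.9
```

```bash
python3 rem.py e 90
```

```text
Traceback (most recent call last):
  File "rem.py", line 6, in <module>
    y=plane(c,np.vstack(Y)[:,0],60); a=cv2.minAreaRect(y.astype(np.float32)); th=np.deg2rad(78.8)
              ~~~~~~~~~^^^
ValueError: need at least one array to concatenate
```

```bash
python3 rem.py e 135
```

```text
strip [  6.8 212.4] 79.0 270.1 blue [563.8 175.9] [39.5 79. ] 78.8 line 262.3 end 301.8
remaining 8.0 [542.23405457  67.65829039  46.88951094]
```

Call:
send_rows --rows '[[[0.04,0.2,0,0,0,0,4],[0.04,0.2,0,0,0,0,4],[0.04,0.2,0,0,0,0,4],[0.03,0.15,0,0,0,0,4],[0,0,0,0,0,0,4]]]'

```text
clock: 17.42
eef_pos: [543.7, 75.4, 46.9]
eef_rot: [-3.142, -0.0, 1.375]
contact_force: [-1.0, -2.9, 3.6]
width: 40.1
grasp_force: 1.8
```

```bash
python3 rem.py f 150
```

```text
strip [  6.9 213.9] 79.1 270.3 blue [565.2 183.6] [39.5 79. ] 78.8 line 270.2 end 309.7
remaining 0.4 [543.7382985   75.40997589  46.8755133 ]
```

Done to within 1 mm. I'll back off, lift clear and check.

Call:
send_rows --rows '[[[-0.1,-0.5,0,0,0,0,4],[-0.2,-1,0,0,0,0,4],[-0.2,-1,0.5,0,0,0,4],[0,0,3,0,0,0,4],[0,0,4,0,0,0,4],[0,0,4,0,0,0,4],[0,0,0,0,0,0,4],[0,0,0,0,0,0,4]]]'

```text
clock: 18.48
eef_pos: [538.1, 49.9, 161.6]
eef_rot: [-3.141, -0.0, 1.375]
contact_force: [-0.0, 0.5, -0.2]
width: 40.0
grasp_force: 0.0
```

```bash
python3 rem.py g 200; python3 look.py g
```

```text
strip [  6.9 269.8] 79.0 270.4 blue [565.3 183.9] [38.6 78.4] 78.8 line 270.9 end 309.5
remaining 0.1 [537.74750835  49.90528299 161.07337956]
scene
yel [646.8 248.6] [68.2 76.6] 16.7
yel [372.9 -56.9] [50.8 50.2] 71.7
yel [678.8 132.3] [ 15.7 167.7] 81.9
blue [659.5 -56.2] [38.3 79.2] 77.4
blue [563.4 182.9] [37.  78.1] 78.7
blue [409.9 -69.7] [49.8 23.9] 70.4
side
yel [619.9 115.6] [ 81.9 270.6] 77.2
yel [313.3 -81.6] [50.6 49.8] 71.8
yel [583.7 246.3] [83.8 34.2] 66.2
blue [661.  -54.9] [35.9 77. ] 77.4
blue [564.4 185.2] [33.5 77. ] 79.0
blue [350.7 -94.3] [48.  22.3] 71.4
wrist
yel [678.9 136.6] [  6.7 161.5] 78.8
yel [509.8 169.7] [ 6.1 23.4] 78.8
blue [565.2 183.5] [38.5 78.3] 78.8
blue [662.2 -54.9] [36.8 79. ] 76.7
blue [411.7   3.7] [22.7 21.5] 71.0
[537.86825104  49.85843718 160.83556176] [0.19305403 0.30489964 0.38197534] 18.675
```

View pics/scene_g.png

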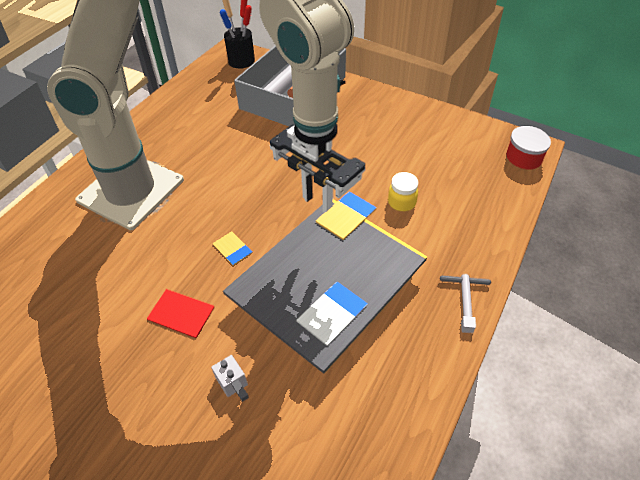

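The scene view shows the brass blank with its blue end at (357,208) overhanging the yellow edge. The aluminium blank (332,313), tub and tool holder have not moved, and the gripper is clear. Handing in.

```bash
python3 -c "
from workcell import robot
print(robot.close_job())"
```

```text
the job is handed in; nothing more can be done
None
```

I pushed the brass blank until its dye line was within about 1 mm of the yellow-marked edge and square to it, left the other things where they were, and handed the job in; the hand-in gave no verdict.

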